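Zero the bottle counter

TASK

Before the next bottling run, set the star-wheel bottle counter back to zero: with a fingertip flick the arms of its star wheel anticlockwise (seen from above), click by click, until the arm that carries the little round stud has clicked home at the fixed pointer, and not one click past it. Push gently and do not grip the wheel, and leave the corks, the nail tin and the brass barrel tap where they stand.

Things in the scene. Friction and masses are not known exactly. Their poses are not given: they have to be found in the camera images.
- counter: Bottle counter, screwed down: round grey housing (radius 50 mm, foot flange radius 64 mm, top at 44 mm) under a flat eight-armed aluminium star wheel. Origin on the wheel's axis at the work surface, z up; own +x points to the pointer, an upright grey bracket 20 mm wide, 102 to 110 mm from the axis, 64 mm high, on the side away from the robot. At rest an arm always stands at the pointer.
- hub (a point): Star wheel's centre on its upper face, 58 mm above the work surface (a nut, radius 16 mm, rises 10 mm more). Wheel and arms lie 46 to 58 mm up. Solid disc of radius 42 mm; eight arms 45 degrees apart, 12 mm wide, round-ended, reach to 84 mm. The gaps between arms take a fingertip: 43 mm wide at 72 mm from the axis, free below outside the housing.
- stud (a point): Tip of the round stud (11 mm wide, 14 mm high) that stands on one arm only, 74 mm from the axis; its tip is 72 mm above the work surface.
- pointer (a point): Tip of the fixed pointer, 96 mm from the axis, 64 mm above the work surface. At zero the stud's arm points straight at it.
- star (a joint): Wheel's turn (rad), growing anticlockwise from above; 0 = stud's arm at the pointer; starts 2, 3 or 4 clicks before (negative). Ratchet, a click each 45 deg (0.785); cannot turn clockwise out of a click. Pushing works against a spring (2 to 5 N at the arms): let go before 32 deg it runs back; from about 36 deg it snaps on to 45; pushed on, up to 75, it runs back to 45. It does not coast.
- cork_a: Loose wine cork standing upright, 24 mm wide, 42 mm high, left of the counter; origin at the centre of its underside. Leave alone.
- cork_b: Loose wine cork standing upright, 24 mm wide, 42 mm high, behind the counter to the right of its pointer; origin at the centre of its underside. Leave alone.
- nails: Open tin of nails, 74 mm wide, 61 mm high; origin at the centre of its underside. Leave alone.
- tap: Brass barrel tap lying behind the counter, 33 x 104 mm, 47 mm high; origin at the centre of its underside. Leave alone.

How it is judged:
At the end, for the whole second after the job is handed in: The star wheel rests at zero within 0.1 rad (the studded arm at the pointer, click home), reached anticlockwise; each bystander within 15 mm of where it stood (value of joint star between -0.1 and 0.1 rad and velocity of joint star between -0.1 and 0.1 rad/s and distance of each of cork_a, cork_b, nails, tap from where it was at the start of the episode below 0.015 m); the robot touches nothing.
It fails at once if the wheel was clicked past zero (value of joint star above 0.7 rad).
It fails at once if the wheel was gripped or pushed hard (over 25 N) (contact force between the fingers and counter above 25 N).
It fails at once if a bystander was lifted, tipped or pushed away (distance of any of cork_a, cork_b, nails, tap from where it was at the start of the episode above 0.02 m or angle between any of cork_a, cork_b, nails, tap's own z axis and vertical above 0.5 rad).
It also fails if it takes over 56 s, if anything falls off the work surface, if the arm or the gripper's body presses on something with over 40 N, if the wrist force passes 120 N, or if a joint passes its speed limit or range.

ROBOT

A 6-joint arm with a two-finger parallel gripper is mounted at the origin on a cart in front of the work surface, level with it; the furniture and walls round the work are solid. World frame = base frame: x ahead of the robot, y to its left, z up, the work surface at z = 0. Lengths are in m, angles in rad, forces in N, time in s.
With the tool pointing down it reaches from about 0.225 to 0.875 m from the base axis. Payload 3.4 kg.
Tool frame: the origin (TCP) lies at the very end of the fingers, on their centre line; the grasp point (between the pads) lies 19 mm behind it (manip.hold_point_z is the distance from the TCP to the grasp point, in m); z points along the fingers, y is the line along which they close (so a half turn about z gives the same grasp; the last joint's range is limited). The gripper opens to 85 mm and grips with 20 to 120 N. Pads are 22 mm wide; open, the fingers measure 114 mm over their backs; the gripper's body (76 mm by 85 mm) begins 54 mm behind the grasp point. The pads swing forward as they close: fully open they stand 13 mm farther back than shut.
Start: joints at [-1.246, 0.276, 1.505, -0, 1.361, -0.121], TCP at [0.248, -0.519, 0.231] pointing down, gripper open.
Joint ranges: [-2.89, 2.89], [-0.75, 2.08], [0.22, 2.7], [-1.18, 4.32], [0.11, 2.71], [-2.7, 2.7]. Speed limits (rad/s): [2.57, 2.57, 3.14, 3.14, 3.14, 3.14].

INTERFACE

Orientations are given as a unit quaternion [w, x, y, z].
In Python, from rig import readout, viewer, order, manip gives the robot as it stands. The module is installed in compiled form; this text tells all that it offers.
- The arm moves only by the tool send_rows, never from a script. Its arguments are lists of equal length, an entry for each row: "xyz": the shift along the world's x, y, z in m, a list of three; "delta_rot": the turn, a rotation vector about the world's x, y, z in degrees, a list of three. In form: {"xyz": [[tx, ty, tz], ...], "delta_rot": [[wx, wy, wz], ...]}. A call has 1 to 12 rows; each row shifts and turns the commanded pose from where the row before left it; what a row does not reach is not made up. A row lasts 1/10 s, in which the tool goes at most 50 mm and 8.59 degrees, less where a joint would pass 70% of its speed; a pose out of reach is approached as far as the arm can. A call with a gripper value outside its range is refused whole. "gripper" is the finger opening in m, from 0 to 0.0854, set as the call begins (left out, the last holds). The fingers move at their own pace and stop on an object; "force" is the grip in N (left out, the last holds). Time passes only in rows, so rows that do not move let the fingers close. It gives the time, the measured TCP pose, the force, the opening and the grip force at its end, in the units of the state.
- readout.get_state(): the state, without advancing time (a new reading comes with each control period).
- viewer.get_image(name): name is "scene" or "top" or "wrist"; returns a dict with "color" (384x512x3 uint8, red, green, blue), "depth" (384x512 float32, m along the optical axis (not along the pixel's ray), 0 where there is no reading), "K" (3x3 intrinsics, pixels), "camera_from_world" (4x4, takes a point from world to camera coordinates). Camera axes: x right, y up, looking along -z (the intrinsics and any distortion apply to the point x, -y, -z); pixel columns grow to the right and rows downward; lengths in m; the calibration is good to about 2 mm. A picture is of the moment at which its call begins.
- order.sign_off(): hands the job in; it is judged then, once.
The state is a dict: "clock": time; "qpos": joint angles; "qd": joint speeds; "effort": joint torques, N m; "position": TCP position; "ee_rot": TCP orientation; "contact_force": force on the tool from outside, world axes, zero at the start; "moment": the same for the moment, N m; "width": finger opening in m; "gripper_force": force on a finger pad.
Only numpy, scipy, OpenCV 4.12 (cv2) and the standard library are available. Lean on these libraries where they do the work, as an engineer would, in place of code of your own. Each camera call takes 0.05 s, during which the arm holds its last target. There are 200 camera calls.

## Working session

There is one attempt and no reset: what is moved stays moved. The work goes in short steps, Python scripts to look and compute and a tool call to move; the robot and the scene stay as the last step left them, time stands still between calls to the robot, and variables do not carry over. Pictures are saved under pics/ and viewed, at most 10 in all, crops included, and the job is handed in when it is done.

Besides the shell and the picture viewer there is one more tool, called after "Emit:" by a JSON object that holds its "method" and its "body". send_rows: Moves the arm, as the interface text tells. Its arguments: {"type":"object","properties":{"xyz":{"type":"array"},"delta_rot":{"type":"array"},"gripper":{"type":"number"},"force":{"type":"number"}},"required":["xyz","delta_rot"]}

```bash
mkdir -p pics; cat > h.py <<'E'
import numpy as np, cv2
from rig import readout, viewer, order, manip
def grab(n,f):
    d=viewer.get_image(n); cv2.imwrite('pics/'+f,d['color'][:,:,::-1]); np.savez('pics/'+f[:-4]+'.npz',**d); return d
def ray(d,u,v,z):
    K=d['K'];T=d['camera_from_world'];R=T[:3,:3];c=-R.T@T[:3,3]
    p=np.linalg.solve(K,[u,v,1]);r=R.T@np.array([p[0],-p[1],-p[2]])
    return c+r*(z-c[2])/r[2]
def cloud(d):
    K=d['K'];T=d['camera_from_world'];R=T[:3,:3]
    v,u=np.mgrid[:384,:512];Z=d['depth']
    p=np.stack([(u-K[0,2])/K[0,0]*Z,-(v-K[1,2])/K[1,1]*Z,-Z],-1)
    return (p-T[:3,3])@R
def proj(d,P):
    p=d['camera_from_world'][:3,:3]@np.array(P)+d['camera_from_world'][:3,3]
    q=d['K']@np.array([p[0],-p[1],-p[2]]);return q[:2]/q[2]
E
python3 - <<'E'
from h import *
a=grab('top','t0.png');b=grab('scene','s0.png')
for d in(a,b):
    P=cloud(d);R=d['camera_from_world'];print(d['K'].round(1).tolist(),(-R[:3,:3].T@R[:3,3]).round(3),P[200,256].round(3))
cv2.imwrite('pics/t0s0.png',np.hstack([cv2.imread('pics/t0.png'),cv2.imread('pics/s0.png')])[:, :])
E
```

```text
[[467.6, 0.0, 248.3], [0.0, 467.6, 187.8], [0.0, 0.0, 1.0]] [0.229 0.199 0.823] [ 0.603  0.335 -0.003]
[[478.8, 0.0, 259.9], [0.0, 478.8, 183.0], [0.0, 0.0, 1.0]] [0.019 0.996 0.418] [0.643 0.273 0.002]
```

View pics/t0.png

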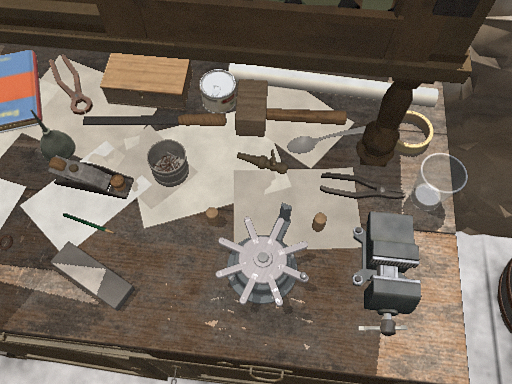

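View pics/s0.png

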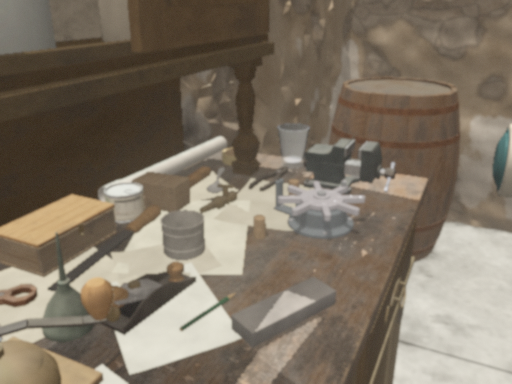

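The top view shows the counter hub near (263,258), the pointer bracket near (286,210) and probably the stud near (303,276). The corks are at (212,213) and (319,220), and the tap is at (263,160).

```bash
python3 - <<'E'
from h import *
d=dict(np.load('pics/t0.npz'));P=cloud(d)
h=ray(d,263,258,.066);print('hub guess',h.round(3))
m=(np.hypot(P[...,0]-h[0],P[...,1]-h[1])<.1)&(abs(P[...,2]-.058)<.006)
Q=P[m];c,r=cv2.minEnclosingCircle(Q[:,:2].astype(np.float32));print('wheel circ',c,r,np.median(Q[:,2]),len(Q))
rel=P[...,:2]-np.array(c);rr=np.hypot(*np.moveaxis(rel,-1,0));th=np.degrees(np.arctan2(rel[...,1],rel[...,0]))
s=m&(rr>.055)&(rr<.083);t=np.radians(th[s]);print('arm phase mod45',np.degrees(np.angle(np.exp(8j*t).sum()))/8,abs(np.exp(8j*t).mean()))
hi=(rr<.13)&(P[...,2]>.063)&(rr>.03)
n,l,st,ce=cv2.connectedComponentsWithStats(hi.astype(np.uint8))
for i in range(1,n):
    k=l==i;print(st[i,4],ce[i].round(1),P[k].mean(0).round(4),P[k][:,2].max().round(3),'r',rr[k].mean().round(3),'th',th[k].mean().round(1))
for n,u,v,z in[('corka',212,211,.042),('corkb',320,217,.042),('nut',263,257,.068),('ptr',286,208,.064),('stud',304,275,.072)]:
    p=ray(d,u,v,z);q=p[:2]-c;print(n,p.round(3),np.hypot(*q).round(3),np.degrees(np.arctan2(q[1],q[0])).round(1))
cv2.imwrite('pics/t0c.png',cv2.resize(d['color'][170:330,180:360,::-1],None,fx=4,fy=4,interpolation=2)[:600])
print(readout.get_state())
E
```

```text
hub guess [0.475 0.273 0.066]
wheel circ (0.4834108352661133, 0.2743667662143707) 0.09068018198013306 0.058479559657085116 3080
arm phase mod45 -3.433956669430368 0.7158864400253621
50 [285.8 206.2] [0.58   0.2697 0.0658] 0.07 r 0.097 th -2.8
1 [236. 248.] [0.4755 0.3227 0.0632] 0.063 r 0.049 th 99.3
40 [303.1 274.8] [0.471  0.2008 0.0697] 0.074 r 0.075 th -99.6
corka [0.532 0.394 0.042] 0.129 67.8
corkb [0.594 0.207 0.042] 0.129 -31.5
nut [0.476 0.273 0.068] 0.008 -173.0
ptr [0.578 0.268 0.064] 0.094 -3.7
stud [0.471 0.199 0.072] 0.076 -99.8
{'clock': 0.1, 'qpos': array([-1.24599529e+00,  2.76532752e-01,  1.50602721e+00, -2.11990650e-05,
        1.36071422e+00, -1.21011721e-01]), 'qd': array([-0.00103008, -0.00311605, -0.00647519, -0.00040618,  0.00098681,
       -0.0015688 ]), 'effort': array([ 8.55378621e-04, -4.17702556e+01, -2.46405137e+01, -2.59751632e-04,
        5.86350186e-03,  1.06985925e-05]), 'position': array([ 0.24776075, -0.51834364,  0.23051741]), 'ee_rot': array([-8.35351041e-04,  9.75258235e-01,  2.21067113e-01, -9.58322837e-05]), 'contact_force': array([-0.97851013,  0.29439502, -0.43158424]), 'moment': array([0.02676176, 0.01163582, 0.00526541]), 'gripper_force': 0.0, 'width': 0.08519557534357916}
```

View pics/t0c.png

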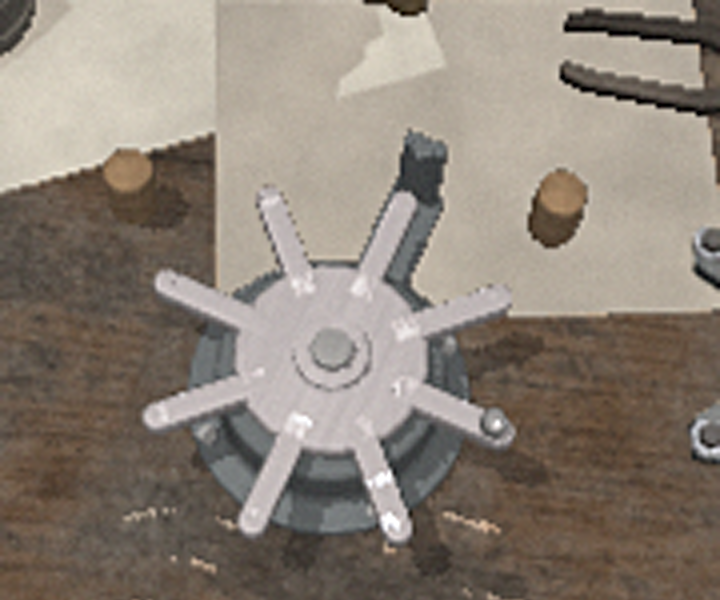

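```bash
python3 - <<'E'
from h import *
from scipy.optimize import least_squares
d=dict(np.load('pics/t0.npz'));P=cloud(d)
c=np.array([.476,.273]);m0=(abs(P[...,2]-.058)<.006)
# nut top centroid
k=(np.hypot(P[...,0]-c[0],P[...,1]-c[1])<.025)&(P[...,2]>.064);print('nut',P[k].mean(0).round(4),k.sum())
for _ in range(4):
    rel=P[...,:2]-c;rr=np.hypot(rel[...,0],rel[...,1]);th=np.arctan2(rel[...,1],rel[...,0])
    s=m0&(rr>.055)&(rr<.09)&~((abs(th)<.3)&(rr>.08))
    ph=np.angle(np.exp(8j*th[s]).sum())/8
    res=lambda p:np.concatenate([(lambda q,a:(np.sin((np.arctan2(q[:,1],q[:,0])-a+np.pi/8)%(np.pi/4)-np.pi/8))*np.hypot(*q.T))(P[s][:,:2]-p[:2],p[2])])
    o=least_squares(res,[*c,ph],loss='soft_l1',f_scale=.004);c=o.x[:2]
print('hub',c.round(4),'phase',np.degrees(o.x[2]).round(2),'arm tip r',np.percentile(rr[s],98).round(4),'rms',np.sqrt((o.fun**2).mean()))
v=P[205:335,350:430];v=v[v[...,2]>.03];print('vise',v.min(0),v.max(0))
n=P[195:360,180:262];print('near max z x<.37',n[n[...,0]<.38][:,2].max())
E
```

```text
nut [0.4764 0.2749 0.0675] 108
hub [0.4756 0.2743] phase -3.59 arm tip r 0.0824 rms 0.0036064625876792208
vise [0.22930272 0.01827717 0.0300599 ] [0.69533158 0.19851911 0.82250223]
near max z x<.37 0.8225022303801477
```

Emit:
{"method": "send_rows", "body": {"xyz": [[0,0,0],[0,0.04,0],[0.01,0.05,0],[0.01,0.05,0],[0.01,0.05,0],[0.01,0.05,0],[0.01,0.05,0],[0.01,0.05,0],[0.01,0.05,0],[0.01,0.05,0],[0.01,0.05,0],[0.01,0.05,0]], "delta_rot": [[0,0,0],[0,0,6],[0,0,6],[0,0,6],[0,0,6],[0,0,6],[0,0,6],[0,0,6],[0,0,6],[0,0,6],[0,0,6],[0,0,1.4]], "gripper": 0}}

```text
clock: 1.3
position: [0.3458, 0.0134, 0.2316]
ee_rot: [0.001, 0.725, 0.689, 0.0]
contact_force: [0.9, -0.2, 0.3]
width: 0.0001
gripper_force: 0.0
```

Emit:
{"method": "send_rows", "body": {"xyz": [[0.01,0.05,0],[0.01,0.05,0],[0.01,0.05,0],[0.01,0.05,0],[0.012,0.05,0],[0.01,0.045,0],[0,0,-0.04],[0,0,-0.04],[0,0,-0.04],[0,0,0],[0,0,0]], "delta_rot": [[0,0,0],[0,0,0],[0,0,0],[0,0,0],[0,0,0],[0,0,0],[0,0,0],[0,0,0],[0,0,0],[0,0,0],[0,0,0]]}}

```text
clock: 2.4
position: [0.4069, 0.3012, 0.1115]
ee_rot: [-0.0, 0.726, 0.688, -0.0]
contact_force: [0.7, 0.6, 0.3]
width: -0.0
gripper_force: 0.0
```

```bash
python3 - <<'E'
from h import *
a=grab('wrist','w1.png');b=grab('top','t1.png')
s=readout.get_state();print(s['position'],proj(a,s['position']),proj(b,s['position']))
cv2.imwrite('pics/c1.png',np.hstack([cv2.resize(a['color'],(400,300)),cv2.resize(b['color'][170:320,180:380],(400,300))])[:,:,::-1])
E
```

```text
[0.40856387 0.30196158 0.11343446] [255.44723965 239.6130449 ] [231.00161224 279.62945901]
```

View pics/c1.png

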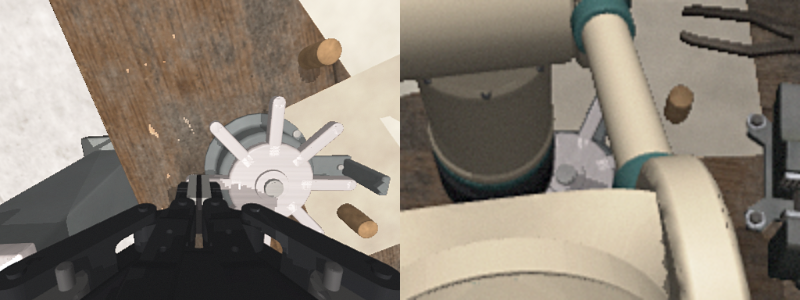

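The wrist view shows the shut fingers near (198,185), beside the wheel and above the near-left gap, with the hub at (272,187). The arm hides the wheel in the top view. I'll go down into the gap.

Emit:
{"method": "send_rows", "body": {"xyz": [[0,0.003,0],[0,0,0],[0,0,-0.02],[0,0,-0.02],[0,0,-0.015],[0,0,-0.01],[0,0,-0.005],[0,0,0],[0,0,0]], "delta_rot": [[0,0,0],[0,0,0],[0,0,0],[0,0,0],[0,0,0],[0,0,0],[0,0,0],[0,0,0],[0,0,0]]}}

```text
clock: 3.4
position: [0.4074, 0.3045, 0.0419]
ee_rot: [0.0, 0.726, 0.688, 0.001]
contact_force: [0.3, -0.8, -0.9]
width: 0.0001
gripper_force: 0.0
```

Emit:
{"method": "send_rows", "body": {"xyz": [[0,-0.003,0],[0,-0.003,0],[0,-0.003,0],[-0.001,-0.003,0],[0,-0.003,0],[0,-0.003,0],[0,-0.003,0],[-0.001,-0.003,0],[0,-0.003,0],[0,-0.003,0],[0,0,0]], "delta_rot": [[0,0,0],[0,0,0],[0,0,0],[0,0,0],[0,0,0],[0,0,0],[0,0,0],[0,0,0],[0,0,0],[0,0,0],[0,0,0]]}}

```text
clock: 4.5
position: [0.405, 0.2739, 0.0414]
ee_rot: [0.0, 0.726, 0.688, 0.0]
contact_force: [0.6, 3.8, 1.2]
width: -0.0002
gripper_force: 1.6
```

Emit:
{"method": "send_rows", "body": {"xyz": [[0,-0.003,0],[0,-0.003,0],[0,-0.003,0],[-0.001,-0.003,0],[0,-0.003,0],[0,-0.003,0],[0,-0.002,0],[0,0,0]], "delta_rot": [[0,0,0],[0,0,0],[0,0,0],[0,0,0],[0,0,0],[0,0,0],[0,0,0],[0,0,0]]}}

```text
clock: 5.3
position: [0.4024, 0.2526, 0.0408]
ee_rot: [0.0, 0.726, 0.688, -0.002]
contact_force: [0.2, 0.1, 0.4]
width: -0.0001
gripper_force: 0.0
```

```bash
python3 - <<'E'
from h import *
a=grab('wrist','w2.png');s=readout.get_state();print(s['position'],s['contact_force'])
cv2.imwrite('pics/w2c.png',a['color'][100:330,150:512,::-1])
P=cloud(a);c=np.array([.4756,.2743]);rel=P[...,:2]-c;rr=np.hypot(rel[...,0],rel[...,1]);th=np.arctan2(rel[...,1],rel[...,0])
g=a['color'].astype(int)
m=(abs(P[...,2]-.058)<.005)&(rr>.055)&(rr<.08)&(g.min(-1)>110);print(m.sum(),np.degrees(np.angle(np.exp(8j*th[m]).sum()))/8,abs(np.exp(8j*th[m]).mean()))
E
```

```text
[0.4026521  0.25285487 0.04084997] [-0.3812625   0.47058059  1.48245029]
6031 -3.921505712163238 0.8997319934041406
```

View pics/w2c.png

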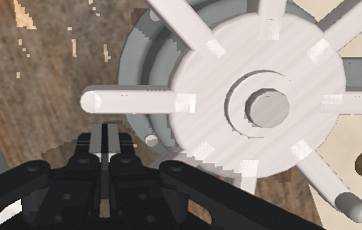

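The force is back to zero and the arms stand at −3.9°, so the first click is home. The stud, near (345,205), is now one arm before the pointer. I'll lift, go back and repeat.

Emit:
{"method": "send_rows", "body": {"xyz": [[0,0,-0.0],[0,0,0.01],[0,0,0.025],[0,0,0.02],[0,0,0],[0.002,0.02,0],[0.002,0.022,0],[0,0.009,0],[0,0,0],[0,0,0]], "delta_rot": [[0,0,0],[0,0,0],[0,0,0],[0,0,0],[0,0,0],[0,0,0],[0,0,0],[0,0,0],[0,0,0],[0,0,0]]}}

```text
clock: 6.35
position: [0.4072, 0.3045, 0.0958]
ee_rot: [0.0, 0.725, 0.688, -0.001]
contact_force: [0.3, 0.2, 1.1]
width: 0.0002
gripper_force: 0.0
```

```bash
python3 - <<'E'
from h import *
a=grab('wrist','w3.png');cv2.imwrite('pics/w3c.png',a['color'][80:330,150:512,::-1])
P=cloud(a);c=np.array([.4756,.2743]);rel=P[...,:2]-c;rr=np.hypot(rel[...,0],rel[...,1]);th=np.degrees(np.arctan2(rel[...,1],rel[...,0]))
m=(abs(P[...,2]-.070)<.004)&(rr>.062)&(rr<.088)&(abs(th)<140)
print('stud',m.sum(),P[m].mean(0),np.median(th[m]),np.median(rr[m]),proj(a,[.4756+.074*np.cos(np.radians(-48.6)),.2743+.074*np.sin(np.radians(-48.6)),.072]))
E
```

```text
stud 0 [nan nan nan] nan nan [424.58505243 328.17402067]<stdin>:5: RuntimeWarning: Mean of empty slice.
  ret = um.true_divide(
  return _methods._mean(a, axis=axis, dtype=dtype,
  ret = ret.dtype.type(ret / rcount)
```

View pics/w3c.png

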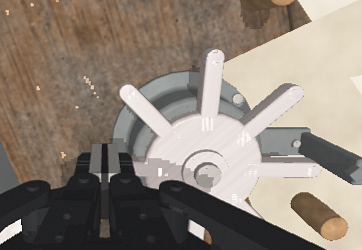

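```bash
python3 - <<'E'
from h import *
a=dict(np.load('pics/w2.npz'));P=cloud(a)
for t in(-3.6,-48.6,-93.6):
    p=[.4756+.074*np.cos(np.radians(t)),.2743+.074*np.sin(np.radians(t)),.072];print(t,proj(a,p),'crop',proj(a,p)-[150,100])
q=P[290:325,480:512].reshape(-1,3);k=(q[:,2]>.066)&(q[:,2]<.08);print(k.sum(),q[k].mean(0),q[k][:,2].max())
E
```

```text
-3.6 [598.47082098 217.10444659] crop [448.47082098 117.10444659]
-48.6 [515.27981858 321.40558098] crop [365.27981858 221.40558098]
-93.6 [397.3497157  357.65782426] crop [247.3497157  257.65782426]
247 [0.52243234 0.22132304 0.06845747] 0.07154466961835645
```

Emit:
{"method": "send_rows", "body": {"xyz": [[0,0,-0.02],[0,0,-0.02],[0,0,-0.01],[0,0,-0.004],[0,0,0],[0,0,0]], "delta_rot": [[0,0,0],[0,0,0],[0,0,0],[0,0,0],[0,0,0],[0,0,0]]}}

```text
clock: 7.0
position: [0.4084, 0.3053, 0.0429]
ee_rot: [0.0, 0.726, 0.688, 0.001]
contact_force: [1.0, -0.1, 0.1]
width: -0.0001
gripper_force: 0.0
```

The stud measures (0.522, 0.221) at 71 mm up, which is −49° from the axis, so exactly one click is left. I'll make the same stroke again.

Emit:
{"method": "send_rows", "body": {"xyz": [[0,-0.003,0],[0,-0.003,0],[0,-0.003,0],[-0.001,-0.003,0],[0,-0.003,0],[0,-0.003,0],[0,-0.003,0],[-0.001,-0.003,0],[0,-0.003,0],[0,-0.003,0],[0,0,0]], "delta_rot": [[0,0,0],[0,0,0],[0,0,0],[0,0,0],[0,0,0],[0,0,0],[0,0,0],[0,0,0],[0,0,0],[0,0,0],[0,0,0]]}}

```text
clock: 8.1
position: [0.406, 0.2749, 0.0424]
ee_rot: [0.0, 0.726, 0.688, 0.0]
contact_force: [1.1, 3.7, 0.6]
width: -0.0003
gripper_force: 1.6
```

Emit:
{"method": "send_rows", "body": {"xyz": [[0,-0.003,0],[0,-0.003,0],[0,-0.003,0],[-0.001,-0.003,0],[0,-0.003,0],[0,-0.003,0],[0,-0.003,0],[0,0,0],[0,0,0]], "delta_rot": [[0,0,0],[0,0,0],[0,0,0],[0,0,0],[0,0,0],[0,0,0],[0,0,0],[0,0,0],[0,0,0]]}}

```text
clock: 9.0
position: [0.4038, 0.253, 0.0419]
ee_rot: [-0.0, 0.726, 0.688, -0.001]
contact_force: [0.5, 0.1, -0.6]
width: -0.0001
gripper_force: 0.0
```

The force has dropped to zero after the snap. I'll lift straight up and move away so the top camera can see the wheel.

Emit:
{"method": "send_rows", "body": {"xyz": [[0,0,0.01],[0,0,0.03],[0,0,0.05],[0,0,0.05],[0,0,0.05],[-0.01,-0.05,0],[-0.01,-0.05,0],[-0.01,-0.05,0],[-0.01,-0.05,0],[-0.01,-0.05,0],[-0.01,-0.05,0],[-0.01,-0.05,0]], "delta_rot": [[0,0,0],[0,0,0],[0,0,0],[0,0,0],[0,0,0],[0,0,0],[0,0,0],[0,0,0],[0,0,0],[0,0,0],[0,0,0],[0,0,0]]}}

```text
clock: 10.2
position: [0.335, -0.0906, 0.2332]
ee_rot: [0.001, 0.726, 0.688, 0.0]
contact_force: [-0.3, 0.1, -0.9]
width: -0.0003
gripper_force: 0.0
```

Emit:
{"method": "send_rows", "body": {"xyz": [[0,-0.05,0],[0,-0.05,0],[0,-0.05,0],[0,-0.05,0],[0,-0.05,0],[0,0,0],[0,0,0]], "delta_rot": [[0,0,0],[0,0,0],[0,0,0],[0,0,0],[0,0,0],[0,0,0],[0,0,0]]}}

```text
clock: 10.9
position: [0.3356, -0.3395, 0.2322]
ee_rot: [-0.001, 0.726, 0.687, 0.0]
contact_force: [-0.4, 0.9, 0.1]
width: -0.0002
gripper_force: 0.0
```

```bash
python3 - <<'E'
from h import *
d=grab('top','t4.png');cv2.imwrite('pics/t4c.png',cv2.resize(d['color'][140:330,140:380,::-1],None,fx=3,fy=3))
P=cloud(d);c=np.array([.4756,.2743]);rel=P[...,:2]-c;rr=np.hypot(rel[...,0],rel[...,1]);th=np.degrees(np.arctan2(rel[...,1],rel[...,0]))
m=(P[...,2]>.064)&(P[...,2]<.08)&(rr>.06)&(rr<.088);print('stud',m.sum(),P[m].mean(0),th[m].mean(),rr[m].mean())
m=(abs(P[...,2]-.058)<.006)&(rr>.055)&(rr<.08);print(np.degrees(np.angle(np.exp(8j*np.radians(th[m])).sum()))/8)
E
```

```text
stud 34 [0.54923483 0.27015343 0.06977055] -3.2265947175703973 0.07380118883660451
-3.365475769373903
```

View pics/t4c.png

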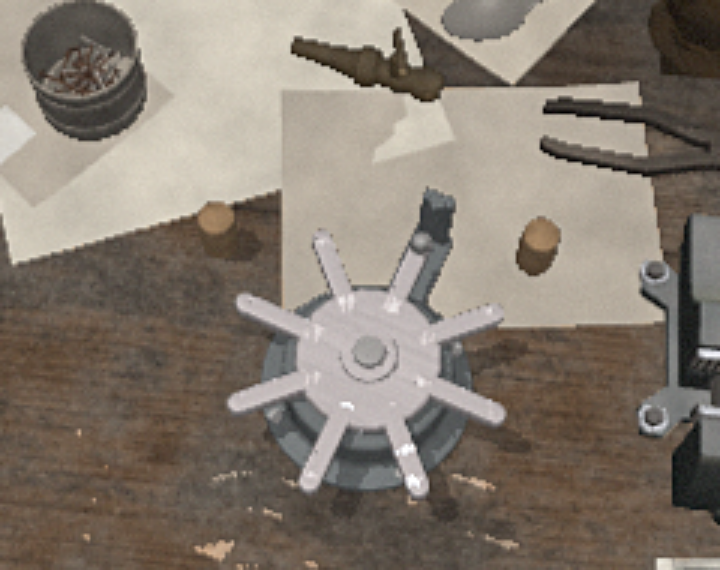

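The stud, at crop (422,240), stands at the pointer (437,215). The corks, tin and tap are where they were, and the arm is clear of everything.

```bash
python3 -c "
from rig import order; print(order.sign_off())"
```

```text
the job is handed in; nothing more can be done
None
```

The counter is at zero and handed in: two anticlockwise clicks brought the studded arm home at the pointer, and the last picture shows the corks, nail tin and tap unmoved and the arm clear.

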